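# Tip two parts crates to find the branded one and push it to the dispatch line

### The arm

A 7-joint arm with a two-finger parallel gripper is mounted at the origin on the work surface. World frame = base frame: x ahead of the robot, y to its left, z up, the work surface at z = 0. Lengths are in m, angles in rad, forces in N, time in s.
With the tool pointing down it reaches from about 0.425 to 1.025 m from the base axis. Payload 3.6 kg.
Tool frame: the origin (TCP) lies on the centre line of the jaws, within the pads' length; the fingertips stand 25 mm ahead of it and the grasp point (between the pads) lies 6 mm ahead of it; y points along the fingers, z is the direction in which the jaws open and shut, and the axes are right-handed (so a half turn about y gives the same grasp; the last joint's range is limited). The gripper opens to 85 mm and grips with 20 to 120 N. Pads are 22 mm wide; open, the fingers measure 114 mm over their backs; the gripper's body (76 mm by 85 mm) begins 54 mm behind the grasp point. The pads swing forward as they close: fully open they stand 13 mm farther back than shut.
Start: joints at [-1.333, 0.591, 0.048, 1.609, -0.033, 0.943, -0.034], TCP at [0.236, 0.685, 0.256] pointing down, gripper open.
Joint ranges: [-2.69, 2.69], [-0.47, 2.24], [-1.27, 1.36], [0.19, 2.51], [-1.53, 4.68], [0.08, 2.07], [-3.09, 3.09]. Speed limits (rad/s): [2.57, 2.57, 3.14, 3.14, 3.14, 3.14, 3.14].

### API

Orientations are given as a rotation vector (axis times angle).
In Python, from plant import telemetry, vision, env gives the robot as it stands. The module is installed in compiled form; this text tells all that it offers.
- The arm moves only by the tool apply_moves, never from a script. Its argument "commands" is a list that holds one entry, the list of rows, each a list of 7 numbers: the shift along the tool's x, y, z in m, then the turn, a rotation vector about the tool's x, y, z in degrees, then the opening, from -1 (shut) to 1 (fully open). In form: [[[tx, ty, tz, rx, ry, rz, jaw], ...]]. A call has 1 to 12 rows; each row is the pose to reach, as a shift and turn from the pose commanded when the call began, along the tool's axes at that moment; what a row does not reach only later rows make up. A row lasts 1/10 s, in which the tool goes at most 50 mm and 8.59 degrees, less where a joint would pass 70% of its speed; a pose out of reach is approached as far as the arm can. A call with a gripper value outside its range is refused whole. The fingers move at their own pace and stop on an object; "newtons" is the grip in N (left out, the last holds). Time passes only in rows, so rows that repeat a pose let the fingers close. It gives the time, the measured TCP pose, the force and the opening at its end, in the units of the state.
- telemetry.get_state(): the state, without advancing time (a new reading comes with each control period).
- vision.read_camera(name): name is "side" or "top"; returns (picture, depth): 400x640x3 uint8, blue, green, red; 400x640 float32, m along the optical axis (not along the pixel's ray), 0 where there is no reading.
- vision.calibration(name): a dict with "mtx" (3x3 intrinsics, pixels), "distortion" ([k1, k2, p1, p2, k3] as OpenCV has them; the pictures are not rectified), "eye" and "orientation" of the camera in the world. Camera axes: x right, y down, z forward; pixel columns grow to the right and rows downward; lengths in m; the calibration is good to about 2 mm. A picture is of the moment at which its call begins. calibration takes no time and is no camera call.
- env.close_job(): hands the job in, once; it reports no verdict.
The state is a dict: "time_s": time; "joints": joint angles; "qd": joint speeds; "joint_efforts": joint torques, N m; "ee_pos": TCP position; "orientation": TCP orientation; "wrist_force": force on the tool from outside, world axes, zero at the start; "ft_torque": the same for the moment, N m; "grip_width": finger opening in m.
Only numpy, scipy, OpenCV 4.12 (cv2) and the standard library are available. Lean on these libraries where they do the work, as an engineer would, in place of code of your own. Each camera call takes 0.05 s, during which the arm holds its last target.

### The job

One of the two open plywood crates has a ring-and-cross mark burnt into its underside: tip both crates over towards the robot, onto their sides, so that their undersides face the far side of the bench. Only when both lie still, push the marked one sideways, still lying, until its middle is over the steel dispatch strip between them, and leave the other lying on its side, well away from the strip. Tip and push only: neither crate may be picked up off the bench, and the tools around are not to be disturbed.

Things in the scene. Friction and masses are not known exactly. Their poses are not given: they have to be found in the camera images.
- crate_a: open-topped plywood crate, 80 (own x) x 150 (own y) x 130 mm high, 8 mm walls, on two 6 mm high runners along its 150 mm edges; loose, empty, 0.3 to 0.5 kg. Origin: centre of its footprint. Starts upright, +x away from the robot within 15 degrees; sides swap from run to run. Pushed towards the robot high on its far wall it tips about its near bottom edge, and past about 37 degrees falls onto its near side (+x up, z towards the robot)
- crate_b: open-topped plywood crate, 80 (own x) x 150 (own y) x 130 mm high, 8 mm walls, on two 6 mm high runners along its 150 mm edges; loose, empty, 0.3 to 0.5 kg. Origin: centre of its footprint. Starts upright, +x away from the robot within 15 degrees; sides swap from run to run. Looks and tips like crate_a
- crate_a_mid (a point): middle of crate_a's 80 x 150 x 130 mm block (65 mm above its origin along its own z)
- crate_b_mid (a point): middle of crate_b's block, likewise
- brand (a point): centre of the burnt-in mark on the underside of the branded crate (6 mm above that crate's origin): a dark ring 47 mm across with a cross in it; the other crate's underside is bare wood. Hidden until the crate is tipped
- strip: the dispatch line: a plain steel strip let in flush with the bench top between the two crates, 320 mm long (own x, pointing away from the robot) x 50 mm wide (own y); origin at its centre, no height to bump on
- screwdriver: screwdriver with a black handle, 200 mm long, 26 mm thick, lying flat; a bystander, origin at the middle of its underside
- offcut: wood offcut 50 x 90 x 28 mm high, lying flat; a bystander, origin at the middle of its underside
- try_square: try square lying flat: dark wooden stock 22 x 120 mm, 18 mm high (holding the origin), near whose +y end a steel blade reaches about 160 mm along its +x; a bystander, origin at the middle of its underside
- glue: white glue bottle standing upright, 56 mm across, 150 mm high; a bystander, origin at the middle of its underside
- mallet: wooden mallet lying flat, 270 mm long along its x, head (at +x) 70 x 120 x 60 mm high; a bystander, origin at the middle of its underside
- handsaw: handsaw lying flat, 430 mm long along its x, 110 mm wide, 24 mm high; a bystander, origin at the middle of its underside
- plane: hand plane standing on its sole, 200 mm long along its x, 55 mm wide, 95 mm high; a bystander, origin at the middle of its underside

How it is judged:
On the way:
1. both crates lie still on their near sides, undersides facing away from the robot, the middle of each still over 90 mm to the side of the strip's centre line (angle between each of crate_a, crate_b's own x axis and vertical below 0.17 rad and linear speed of each of crate_a, crate_b below 0.02 m/s and angular speed of each of crate_a, crate_b below 0.1 rad/s and (y of crate_a_mid in the frame of strip above 0.09 m or y of crate_a_mid in the frame of strip below -0.09 m) and (y of crate_b_mid in the frame of strip above 0.09 m or y of crate_b_mid in the frame of strip below -0.09 m)), for 0.3 s.
At the end, for the whole second after the job is handed in: the marked crate lies still on its near side with its middle over the strip (within 25 mm of the strip's centre line and within its length); the other crate lies still on its near side, its middle over 100 mm from the strip's centre line; both within 10 degrees of flat (y of crate_a_mid in the frame of strip between -0.025 and 0.025 m and x of crate_a_mid in the frame of strip between -0.16 and 0.16 m and angle between each of crate_a, crate_b's own x axis and vertical below 0.17 rad and (y of crate_b_mid in the frame of strip above 0.1 m or y of crate_b_mid in the frame of strip below -0.1 m) and linear speed of each of crate_a, crate_b below 0.02 m/s and angular speed of each of crate_a, crate_b below 0.1 rad/s); the robot touches nothing.
It fails at once if a crate is picked up off the bench (its middle rises higher than tipping takes it: over 100 mm, over 85 mm while upright, or over 65 mm while on its side) ((height (world z) of crate_a_mid above 0.1 m or (angle between crate_a's own z axis and vertical below 0.2 rad and height (world z) of crate_a_mid above 0.085 m) or (angle between crate_a's own x axis and vertical below 0.17 rad and height (world z) of crate_a_mid above 0.065 m)) or (height (world z) of crate_b_mid above 0.1 m or (angle between crate_b's own z axis and vertical below 0.2 rad and height (world z) of crate_b_mid above 0.085 m) or (angle between crate_b's own x axis and vertical below 0.17 rad and height (world z) of crate_b_mid above 0.065 m))).
It fails at once if a bystander is moved by more than 30 mm (distance of any of screwdriver, offcut, try_square, glue, mallet, handsaw, plane from where it was at the start of the episode above 0.03 m).
It fails at once if the unmarked crate is pushed to the strip (its middle within 80 mm of the centre line) (not (y of crate_b_mid in the frame of strip above 0.08 m or y of crate_b_mid in the frame of strip below -0.08 m)).
It also fails if it takes over 72 s, if anything falls off the work surface, if the arm or the gripper's body presses on something with over 40 N, if the wrist force passes 120 N, or if a joint passes its speed limit or range.

## Working session

There is one attempt and no reset: what is moved stays moved. The work goes in short steps, Python scripts to look and compute and a tool call to move; the robot and the scene stay as the last step left them, time stands still between calls to the robot, and variables do not carry over. Pictures are saved under pics/ and viewed, and the job is handed in when it is done.

Besides the shell and the picture viewer there is one more tool, called after "Request:" by a JSON object that holds its "op" and its "data", one argument or row to a line. apply_moves: Moves the arm, as the interface text tells. Its arguments: {"type":"object","properties":{"commands":{"type":"array","items":{"type":"array","items":{"type":"array","items":{"type":"number"}}}},"newtons":{"type":"number"}},"required":["commands"]}

```bash
mkdir -p pics; cat > h.py <<'E'
import numpy as np, cv2
from plant import telemetry, vision, env
from scipy.spatial.transform import Rotation as R
def cal(n):
    c=vision.calibration(n); K=np.array(c["mtx"]);D=np.array(c["distortion"]);o=np.array(c["orientation"],float)
    Rm=R.from_rotvec(o).as_matrix() if o.shape==(3,) else (R.from_quat(o).as_matrix() if o.shape==(4,) else o)
    return K,D,np.array(c["eye"]),Rm
def px2w(n,u,v,d):
    K,D,e,Rm=cal(n); p=cv2.undistortPoints(np.array([[[u,v]]],float),K,D)[0,0]
    return e+Rm@(np.array([p[0],p[1],1])*d)
def px2plane(n,u,v,z):
    K,D,e,Rm=cal(n); p=cv2.undistortPoints(np.array([[[u,v]]],float),K,D)[0,0]
    r=Rm@np.array([p[0],p[1],1]); return e+r*(z-e[2])/r[2]
def w2px(n,P):
    K,D,e,Rm=cal(n); P=(np.atleast_2d(P)-e)@Rm
    return cv2.projectPoints(P,np.zeros(3),np.zeros(3),K,D)[0][:,0]
def cloud(n,d):
    K,D,e,Rm=cal(n); v,u=np.nonzero(d>0)
    p=cv2.undistortPoints(np.stack([u,v],1).astype(float)[:,None],K,D)[:,0]
    z=d[v,u][:,None]; return u,v,e+(np.hstack([p,np.ones((len(p),1))])*z)@Rm.T
E
python3 - <<'E'
from h import *
for n in("top","side"):
    p,d=vision.read_camera(n); cv2.imwrite(f"pics/{n}0.png",p); np.save(f"{n}0.npy",d); print(vision.calibration(n))
print(telemetry.get_state())
E
```

```text
{'mtx': array([[491.67424546,   0.        , 323.29018496],
       [  0.        , 491.67424546, 190.82989789],
       [  0.        ,   0.        ,   1.        ]]), 'distortion': array([0.05025499, 0.        , 0.        , 0.        , 0.        ]), 'eye': array([ 4.86245594e-01, -1.84248295e-04,  1.72913080e+00]), 'orientation': array([-2.1746843 ,  2.21114219, -0.06773842])}
{'mtx': array([[436.81301439,   0.        , 314.79856249],
       [  0.        , 436.81301439, 203.3269853 ],
       [  0.        ,   0.        ,   1.        ]]), 'distortion': array([-0.09791022,  0.        ,  0.        ,  0.        ,  0.        ]), 'eye': array([ 0.15569994, -0.93251785,  1.01774905]), 'orientation': array([-2.27509934,  0.45254689, -0.22531167])}
{'time_s': 0.1, 'joints': array([-1.33251609,  0.5920594 ,  0.04834243,  1.6096945 , -0.03330935,
        0.94271084, -0.03367747]), 'qd': array([-0.00103256, -0.00211356,  0.00043873, -0.00276912, -0.0012937 ,
       -0.00077781, -0.00034723]), 'joint_efforts': array([ 4.35324488e-03, -5.50000834e+01,  1.55279182e+00, -1.98824322e+01,
        9.67289350e-03,  3.82711019e-03,  7.39890453e-06]), 'ee_pos': array([0.23593288, 0.68479824, 0.25523292]), 'orientation': array([-1.55713559,  0.26055236, -0.26021855]), 'wrist_force': array([-0.89947168, -0.22646683, -0.39686309]), 'ft_torque': array([-0.02801948, -0.03484691,  0.01197063]), 'grip_width': 0.08535254554813111}
```

View pics/top0.png

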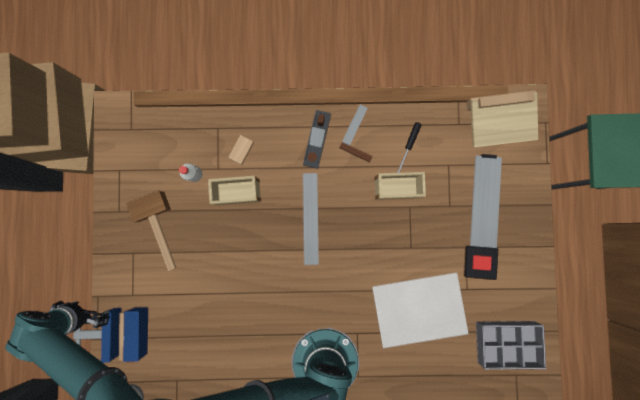

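View pics/side0.png

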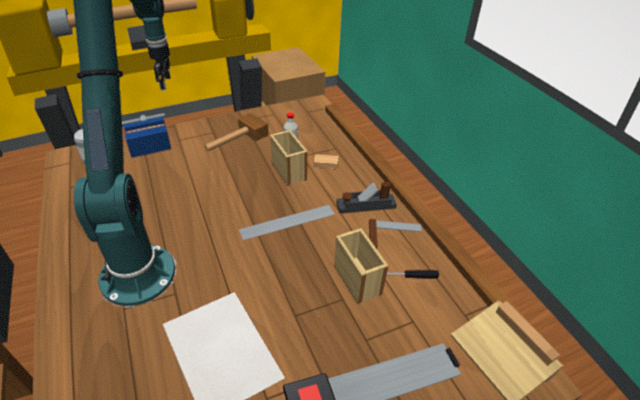

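```bash
python3 - <<'E'
from h import *
d=np.load("top0.npy"); p=cv2.imread("pics/top0.png"); u,v,P=cloud("top",d)
def fit(ur,vr,z0,z1,nm):
    m=(u>ur[0])&(u<ur[1])&(v>vr[0])&(v<vr[1])&(P[:,2]>z0)&(P[:,2]<z1)
    Q=P[m]; r=cv2.minAreaRect(Q[:,:2].astype(np.float32)); print(nm,m.sum(),np.round(Q[:,2].mean(),4),Q[:,2].max(),r, Q[:,:2].min(0),Q[:,:2].max(0))
fit((200,270),(165,215),.12,.15,"L"); fit((365,440),(162,212),.12,.15,"R")
fit((220,260),(130,170),.015,.05,"offcut"); fit((170,205),(155,190),.03,.2,"glue"); fit((300,333),(105,172),.015,.12,"plane"); fit((335,375),(100,165),.008,.04,"sq"); fit((395,425),(115,180),.008,.04,"sd");fit((120,180),(185,275),.01,.1,"mallet");fit((460,505),(150,285),.01,.1,"saw")
for a in [(303,174),(317,174),(305,264),(318,264)]: print(a,px2plane("top",*a,0))
for n,c in (("L",p[160:220,195:275]),("R",p[115:210,330:450])): cv2.imwrite(f"pics/c{n}.png",cv2.resize(c,None,fx=6,fy=6,interpolation=2))
E
```

```text
L 384 0.1294 0.14391477815719655 ((0.5909180045127869, 0.2929014563560486), (0.08048609644174576, 0.15780048072338104), 3.427095413208008) [0.54682461 0.21287022] [0.63318884 0.37364203]
R 371 0.1293 0.13959932461347702 ((0.5974655151367188, -0.26081711053848267), (0.0800938755273819, 0.15139755606651306), 1.1114393472671509) [ 0.55655262 -0.33710142] [ 0.63772271 -0.18445587]
offcut 388 0.0275 0.03840760096831852 ((0.7367829084396362, 0.27860507369041443), (0.05087897554039955, 0.08923584967851639), 61.18642044067383) [0.6875748  0.23745187] [0.78567582 0.31959895]
glue 294 0.1024 0.15790843216159733 ((0.6544525027275085, 0.44084423780441284), (0.04986736550927162, 0.05536531284451485), 74.60672760009766) [0.62817924 0.4171202 ] [0.68295552 0.46942204]
plane 871 0.0442 0.10397172216198824 ((0.771095871925354, 0.013409409672021866), (0.05483148247003555, 0.20044347643852234), 75.47337341308594) [ 0.67011629 -0.03773433] [0.87207358 0.06311065]
sq 563 0.0165 0.03692413061802169 ((0.790248453617096, -0.12122426182031631), (0.1348787099123001, 0.2204889953136444), 88.98271942138672) [ 0.68064805 -0.19054334] [ 0.90148301 -0.05499988]
sd 342 0.0197 0.0399681595038881 ((0.7337101697921753, -0.31279030442237854), (0.09938492625951767, 0.22404198348522186), 88.1387939453125) [ 0.62109846 -0.36510618] [ 0.84728601 -0.2594941 ]
mallet 1405 0.0497 0.0723674786865034 ((0.4694307744503021, 0.5923828482627869), (0.2896088659763336, 0.19001662731170654), 0.8249000906944275) [0.32563301 0.49623163] [0.61414974 0.68781019]
saw 2987 0.0173 0.035221199118487645 ((0.4879170358181, -0.554141104221344), (0.14477019011974335, 0.45060697197914124), 87.11968231201172) [ 0.26013209 -0.63309401] [ 0.70953316 -0.48614963]
(303, 174) [0.64868543 0.0644708  0.        ]
(317, 174) [0.64787647 0.01507209 0.        ]
(305, 264) [0.33344766 0.06192086 0.        ]
(318, 264) [0.33266466 0.01658687 0.        ]
```

```bash
cat >> h.py <<'E'
def rel(target,st=None):
    st=st or telemetry.get_state(); T=R.from_rotvec(st["orientation"]).as_matrix()
    return np.round(T.T@(np.array(target)-st["ee_pos"]),3)
def relrot(yaw,st=None):
    # desired: tool y = down, tool z = opening dir = (sin.. ) world +y rotated by yaw
    st=st or telemetry.get_state(); T=R.from_rotvec(st["orientation"])
    best=None
    for s in (1,-1):
        z=s*np.array([-np.sin(yaw),np.cos(yaw),0]); y=np.array([0,0,-1.]); x=np.cross(y,z)
        D=R.from_matrix(np.stack([x,y,z],1)); r=(T.inv()*D).as_rotvec(degrees=True)
        print("opt",s,np.round(r,1),np.round(np.linalg.norm(r),1))
E
python3 - <<'E'
from h import *
st=telemetry.get_state(); print(np.round(R.from_rotvec(st["orientation"]).as_matrix(),3))
relrot(np.radians(3.4),st)
print(rel([0.69,0.293,0.25],st))
E
```

```text
[[ 0.945 -0.001  0.326]
 [-0.326 -0.002  0.945]
 [ 0.    -1.    -0.002]]
opt 1 [  0.1 -22.4  -0. ] 22.4
opt -1 [  0.  157.6   0.2] 157.6
[ 0.557  0.006 -0.223]
```

View pics/cR.png

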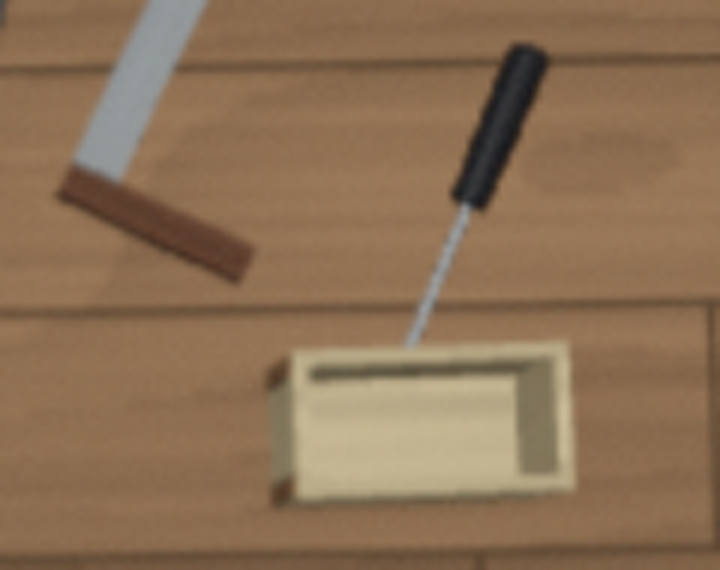

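View pics/cL.png

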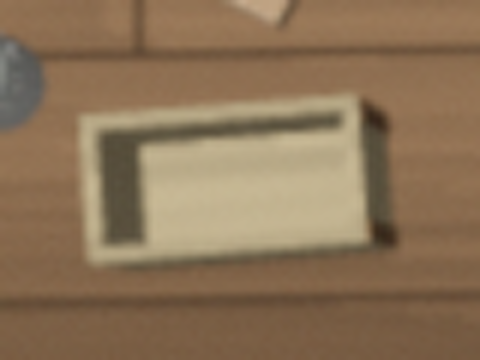

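Request:
{"op": "apply_moves", "data": {
  "commands": [
    [[0.05, 0, 0, 0, 0, 0, 1], [0.56, 0.0, -0.22, 0, -22.4, 0, 1], [0.56, 0.0, -0.22, 0, -22.4, 0, 1], [0.56, 0.0, -0.22, 0, -22.4, 0, 1], [0.56, 0.0, -0.22, 0, -22.4, 0, 1], [0.56, 0.0, -0.22, 0, -22.4, 0, 1], [0.56, 0.0, -0.22, 0, -22.4, 0, 1], [0.56, 0.0, -0.22, 0, -22.4, 0, 1], [0.56, 0.0, -0.22, 0, -22.4, 0, 1], [0.56, 0.0, -0.22, 0, -22.4, 0, 1], [0.56, 0.0, -0.22, 0, -22.4, 0, 1], [0.56, 0.0, -0.22, 0, -22.4, 0, 1]]
  ]
}}

```text
time_s: 1.3
ee_pos: [0.6909, 0.297, 0.2557]
orientation: [-1.571, -0.046, 0.047]
wrist_force: [-0.8, 0.8, -0.7]
grip_width: 0.0853
```

Request:
{"op": "apply_moves", "data": {
  "commands": [
    [[0.0, 0.13, -0.004, 0, 0, 0, 1], [0.0, 0.13, -0.004, 0, 0, 0, 1], [0.0, 0.13, -0.004, 0, 0, 0, 1], [0.0, 0.13, -0.004, 0, 0, 0, 1]]
  ]
}}

```text
time_s: 1.7
ee_pos: [0.6859, 0.2924, 0.1198]
orientation: [-1.575, -0.037, 0.055]
wrist_force: [-1.5, 0.4, -0.1]
grip_width: 0.0854
```

```bash
python3 - <<'E'
from h import *
p,d=vision.read_camera("side"); u,v=w2px("side",telemetry.get_state()["ee_pos"])[0]; print(u,v,telemetry.get_state()["ee_pos"])
c=p[80:220,220:380]; cv2.imwrite("pics/s1.png",cv2.resize(c,None,fx=5,fy=4,interpolation=2))
E
```

```text
313.45268937772136 138.02673828474707 [0.68822153 0.29372846 0.12334532]
```

View pics/s1.png

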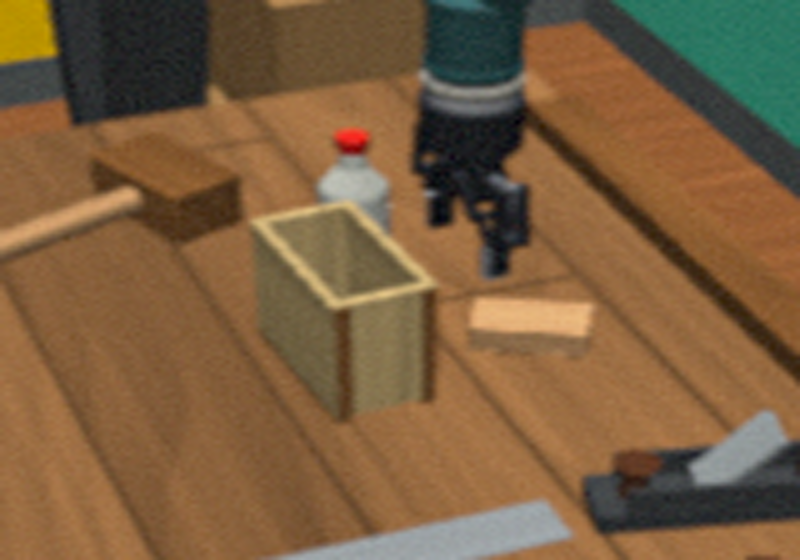

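Request:
{"op": "apply_moves", "data": {
  "commands": [
    [[-0.03, 0, 0, 0, 0, 0, 1], [-0.045, 0, 0, 0, 0, 0, 1], [-0.055, 0, 0, 0, 0, 0, 1], [-0.065, 0, 0, 0, 0, 0, 1], [-0.075, 0, 0, 0, 0, 0, 1], [-0.085, 0, 0, 0, 0, 0, 1], [-0.085, 0, 0, 0, 0, 0, 1]]
  ]
}}

```text
time_s: 2.45
ee_pos: [0.603, 0.2897, 0.1261]
orientation: [-1.571, -0.045, 0.049]
wrist_force: [0.5, 0.5, 1.4]
grip_width: 0.0852
```

```bash
python3 - <<'E'
from h import *
p,d=vision.read_camera("side"); print(telemetry.get_state()["ee_pos"])
c=p[80:220,220:380]; cv2.imwrite("pics/s2.png",cv2.resize(c,None,fx=5,fy=4,interpolation=2))
E
```

```text
[0.60388673 0.28971086 0.12599059]
```

View pics/s2.png

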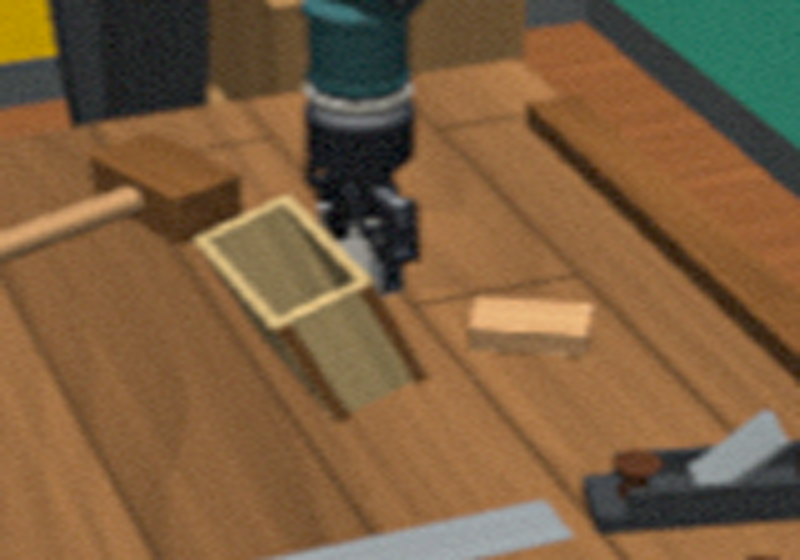

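Tipping cleanly without sliding (~28°). Continue past the balance point, following slowly.

Request:
{"op": "apply_moves", "data": {
  "commands": [
    [[-0.01, 0, 0, 0, 0, 0, 1], [-0.015, 0, 0, 0, 0, 0, 1], [-0.02, 0, 0, 0, 0, 0, 1], [-0.025, 0, 0, 0, 0, 0, 1], [-0.03, 0, 0, 0, 0, 0, 1], [-0.035, 0, 0, 0, 0, 0, 1], [-0.04, 0, 0, 0, 0, 0, 1], [-0.04, 0, 0, 0, 0, 0, 1], [-0.04, 0, 0, 0, 0, 0, 1], [-0.04, 0, 0, 0, 0, 0, 1]]
  ]
}}

```text
time_s: 3.5
ee_pos: [0.5657, 0.2874, 0.1263]
orientation: [-1.57, -0.047, 0.046]
wrist_force: [-0.4, -0.1, 0.5]
grip_width: 0.0856
```

```bash
python3 - <<'E'
from h import *
p,d=vision.read_camera("side"); print(telemetry.get_state()["ee_pos"])
c=p[80:220,220:380]; cv2.imwrite("pics/s3.png",cv2.resize(c,None,fx=5,fy=4,interpolation=2))
E
```

```text
[0.565758   0.28732135 0.12635093]
```

View pics/s3.png

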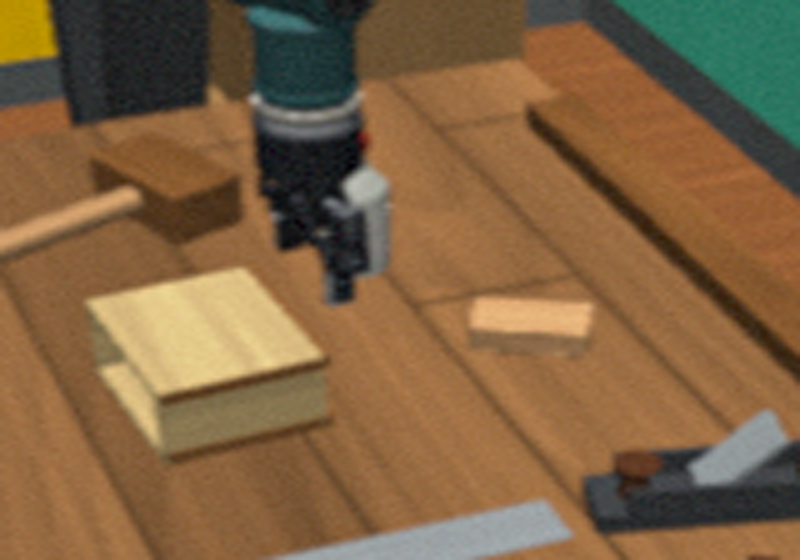

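```bash
python3 - <<'E'
from h import *
relrot(np.radians(1.1)); print(rel([0.69,-0.261,0.25]))
E
```

```text
opt 1 [-0.   2.3  0. ] 2.3
opt -1 [   0.  -177.7    0. ] 177.7
[ 0.092 -0.124 -0.555]
```

Request:
{"op": "apply_moves", "data": {
  "commands": [
    [[0.02, -0.05, 0, 0, 0, 0, 1], [0.05, -0.1, -0.02, 0, 0, 0, 1], [0.092, -0.124, -0.555, 0, 2.3, 0, 1], [0.092, -0.124, -0.555, 0, 2.3, 0, 1], [0.092, -0.124, -0.555, 0, 2.3, 0, 1], [0.092, -0.124, -0.555, 0, 2.3, 0, 1], [0.092, -0.124, -0.555, 0, 2.3, 0, 1], [0.092, -0.124, -0.555, 0, 2.3, 0, 1], [0.092, -0.124, -0.555, 0, 2.3, 0, 1], [0.092, -0.124, -0.555, 0, 2.3, 0, 1], [0.092, -0.124, -0.555, 0, 2.3, 0, 1], [0.092, -0.124, -0.555, 0, 2.3, 0, 1]]
  ]
}}

```text
time_s: 4.75
ee_pos: [0.6837, -0.2209, 0.2476]
orientation: [-1.571, -0.015, 0.015]
wrist_force: [0.7, -0.3, -0.0]
grip_width: 0.0853
```

```bash
python3 - <<'E'
from h import *
relrot(np.radians(1.1)); print(rel([0.69,-0.261,0.25]),rel([0.69,-0.261,0.125]),telemetry.get_state()["ee_pos"])
E
```

```text
opt 1 [ 0. -0.  0.] 0.0
opt -1 [ -0. 180.   0.] 180.0
[ 0.006 -0.002 -0.04 ] [ 0.005  0.123 -0.04 ] [ 0.68371651 -0.22093795  0.24760356]
```

Request:
{"op": "apply_moves", "data": {
  "commands": [
    [[0.006, 0, -0.04, 0, 0, 0, 1], [0.006, 0.04, -0.04, 0, 0, 0, 1], [0.006, 0.08, -0.04, 0, 0, 0, 1], [0.006, 0.122, -0.04, 0, 0, 0, 1], [0.006, 0.122, -0.04, 0, 0, 0, 1], [-0.02, 0.122, -0.04, 0, 0, 0, 1], [-0.035, 0.122, -0.04, 0, 0, 0, 1], [-0.045, 0.122, -0.04, 0, 0, 0, 1], [-0.055, 0.122, -0.04, 0, 0, 0, 1], [-0.065, 0.122, -0.04, 0, 0, 0, 1], [-0.072, 0.122, -0.04, 0, 0, 0, 1], [-0.072, 0.122, -0.04, 0, 0, 0, 1]]
  ]
}}

```text
time_s: 5.95
ee_pos: [0.6108, -0.2603, 0.1255]
orientation: [-1.571, -0.013, 0.016]
wrist_force: [1.6, 0.5, 1.4]
grip_width: 0.0855
```

```bash
python3 - <<'E'
from h import *
p,d=vision.read_camera("side"); print(telemetry.get_state()["ee_pos"])
c=p[180:330,270:450]; cv2.imwrite("pics/s4.png",cv2.resize(c,None,fx=4,fy=4,interpolation=2))
E
```

```text
[ 0.61153492 -0.26022918  0.12534329]
```

View pics/s4.png

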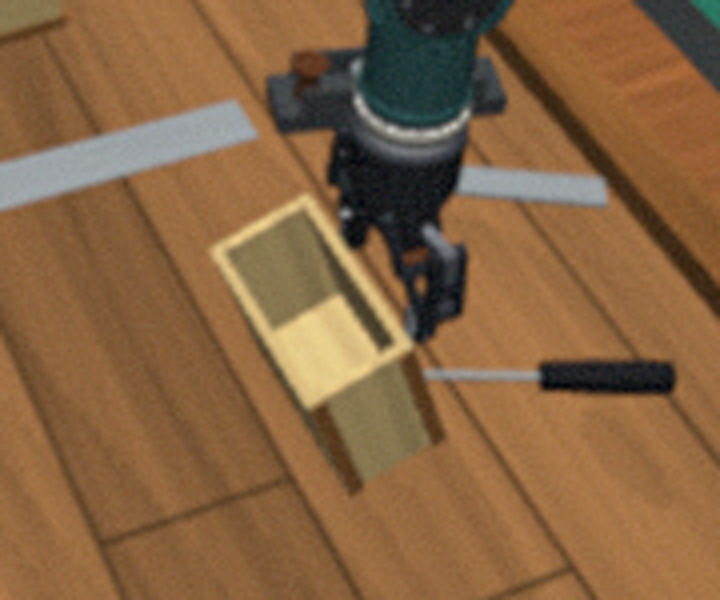

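Tilting well; screwdriver untouched. Continue over balance, then raise.

Request:
{"op": "apply_moves", "data": {
  "commands": [
    [[-0.01, 0, 0, 0, 0, 0, 1], [-0.015, 0, 0, 0, 0, 0, 1], [-0.02, 0, 0, 0, 0, 0, 1], [-0.025, 0, 0, 0, 0, 0, 1], [-0.03, 0, 0, 0, 0, 0, 1], [-0.035, 0, 0, 0, 0, 0, 1], [-0.04, 0, 0, 0, 0, 0, 1], [-0.04, 0, 0, 0, 0, 0, 1], [-0.03, 0, 0, 0, 0, 0, 1], [0, -0.05, 0, 0, 0, 0, 1], [0, -0.1, 0, 0, 0, 0, 1], [0, -0.1, 0, 0, 0, 0, 1]]
  ]
}}

```text
time_s: 7.2
ee_pos: [0.6189, -0.2609, 0.2323]
orientation: [-1.575, -0.027, 0.005]
wrist_force: [0.5, -0.9, 1.0]
grip_width: 0.0853
```

```bash
python3 - <<'E'
from h import *
for n in("top","side"):
    p,d=vision.read_camera(n); cv2.imwrite(f"pics/{n}5.png",p); np.save(f"{n}5.npy",d)
print(telemetry.get_state()["ee_pos"])
E
```

```text
[ 0.61495378 -0.26030466  0.22800612]
```

View pics/side5.png

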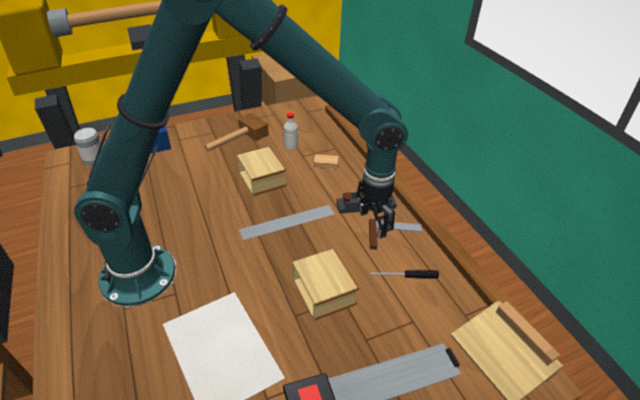

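View pics/top5.png

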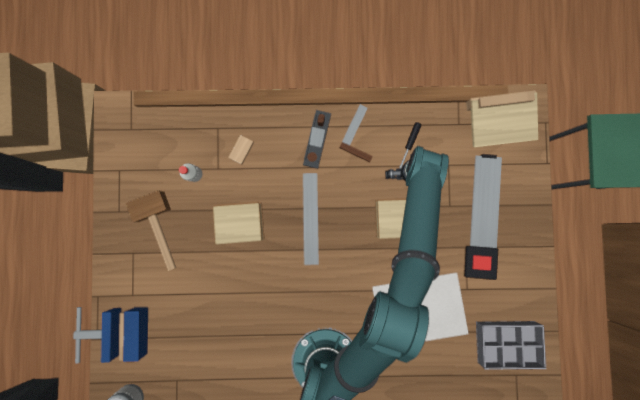

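```bash
cat >> h.py <<'E'
def fitbox(d,c,half=.14,z0=.068,z1=.092):
    u,v,P=cloud("top",d); m=(np.abs(P[:,:2]-np.array(c)).max(1)<half)&(P[:,2]>z0)&(P[:,2]<z1); Q=P[m]
    # keep largest component in image
    im=np.zeros(d.shape,np.uint8); im[v[m],u[m]]=1; n,l,s,_=cv2.connectedComponentsWithStats(im); k=1+np.argmax(s[1:,4]); Q=Q[l[v[m],u[m]]==k]
    r=cv2.minAreaRect(Q[:,:2].astype(np.float32)); print(len(Q),"z",np.round(np.median(Q[:,2]),4),"rect",np.round(r[0],4),np.round(r[1],4),round(r[2],1)); return r
E
python3 - <<'E'
from h import *
d=np.load("top5.npy"); fitbox(d,(.49,.29)); fitbox(d,(.49,-.24))
E
```

```text
1824 z 0.0799 rect [0.4843 0.286 ] [0.1298 0.1585] 3.4
978 z 0.0798 rect [ 0.4901 -0.2327] [0.1303 0.0951] 0.1
```

```bash
python3 - <<'E'
from h import *
print(rel([0.37,0.345,0.23]),telemetry.get_state()["ee_pos"])
E
```

```text
[-0.233 -0.004  0.61 ] [ 0.61495378 -0.26030466  0.22800612]
```

Request:
{"op": "apply_moves", "data": {
  "commands": [
    [[0.0, -0.03, 0.05, 0, 0, 0, -1], [-0.233, -0.03, 0.61, 0, 0, 0, -1], [-0.233, -0.03, 0.61, 0, 0, 0, -1], [-0.233, -0.03, 0.61, 0, 0, 0, -1], [-0.233, -0.03, 0.61, 0, 0, 0, -1], [-0.233, -0.03, 0.61, 0, 0, 0, -1], [-0.233, -0.03, 0.61, 0, 0, 0, -1], [-0.233, -0.03, 0.61, 0, 0, 0, -1], [-0.233, -0.03, 0.61, 0, 0, 0, -1], [-0.233, -0.03, 0.61, 0, 0, 0, -1], [-0.233, -0.03, 0.61, 0, 0, 0, -1], [-0.233, -0.03, 0.61, 0, 0, 0, -1]]
  ]
}}

```text
time_s: 8.5
ee_pos: [0.3909, 0.2883, 0.2534]
orientation: [-1.573, -0.013, 0.017]
wrist_force: [0.7, 0.4, 1.2]
grip_width: 0.0001
```

```bash
python3 - <<'E'
from h import *
print(rel([0.37,0.345,0.06]),telemetry.get_state()["ee_pos"],telemetry.get_state()["joints"])
relrot(0)
E
```

```text
[-0.019  0.193  0.057] [0.3908944  0.28830197 0.25339629] [-0.61178391  0.30164968 -0.14448455  2.13274823  0.06508895  0.71458635
  0.79061925]
opt 1 [ 0.1  1.1 -0.1] 1.1
opt -1 [  -0.2 -178.9   -0.2] 178.9
```

Request:
{"op": "apply_moves", "data": {
  "commands": [
    [[-0.019, 0, 0.057, 0, 0, 0, -1], [-0.019, 0.0, 0.057, 0, 0, 0, -1], [-0.019, 0.05, 0.057, 0, 0, 0, -1], [-0.019, 0.1, 0.057, 0, 0, 0, -1], [-0.019, 0.15, 0.057, 0, 0, 0, -1], [-0.019, 0.193, 0.057, 0, 0, 0, -1], [-0.019, 0.193, 0.057, 0, 0, 0, -1], [0.01, 0.193, 0.057, 0, 0, 0, -1], [0.03, 0.193, 0.057, 0, 0, 0, -1], [0.045, 0.193, 0.057, 0, 0, 0, -1], [0.06, 0.193, 0.057, 0, 0, 0, -1], [0.06, 0.193, 0.057, 0, 0, 0, -1]]
  ]
}}

```text
time_s: 9.7
ee_pos: [0.4548, 0.3457, 0.0633]
orientation: [-1.569, -0.016, 0.01]
wrist_force: [0.2, 0.1, 0.4]
grip_width: -0.0004
```

```bash
python3 - <<'E'
from h import *
p,d=vision.read_camera("side"); print(telemetry.get_state()["ee_pos"])
c=p[100:230,190:350]; cv2.imwrite("pics/s6.png",cv2.resize(c,None,fx=5,fy=4,interpolation=2))
E
```

```text
[0.45335024 0.34536089 0.06288038]
```

View pics/s6.png

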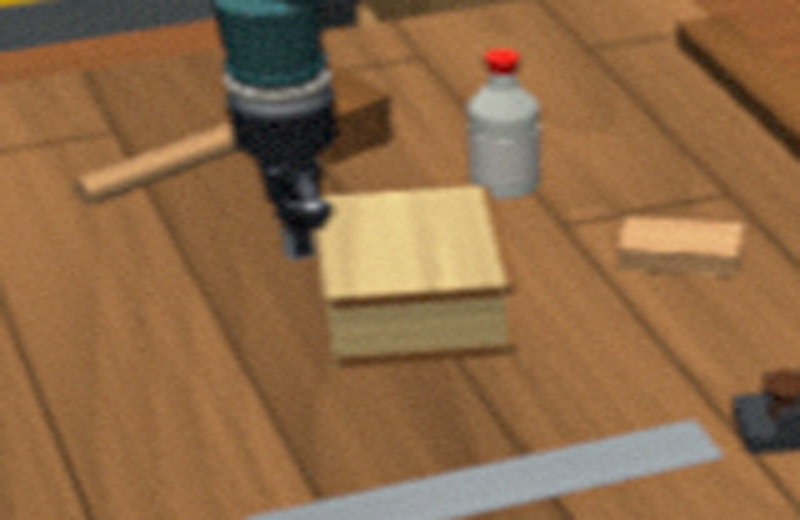

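Request:
{"op": "apply_moves", "data": {
  "commands": [
    [[0.015, 0, 0.002, 0, 0, 0, -1], [0.03, 0, 0.004, 0, 0, 0, -1], [0.045, 0, 0.006, 0, 0, 0, -1], [0.055, 0, 0.008, 0, 0, 0, -1], [0.065, 0, 0.008, 0, 0, 0, -1], [0.065, 0, 0.008, 0, 0, 0, -1]]
  ]
}}

```text
time_s: 10.35
ee_pos: [0.518, 0.3551, 0.0622]
orientation: [-1.57, -0.016, 0.013]
wrist_force: [-1.1, 0.4, 2.0]
grip_width: 0.0002
```

```bash
python3 - <<'E'
from h import *
p,d=vision.read_camera("side"); print(telemetry.get_state()["ee_pos"])
c=p[100:230,190:350]; cv2.imwrite("pics/s7.png",cv2.resize(c,None,fx=5,fy=4,interpolation=2))
E
```

```text
[0.51731608 0.35475147 0.06213181]
```

View pics/s7.png

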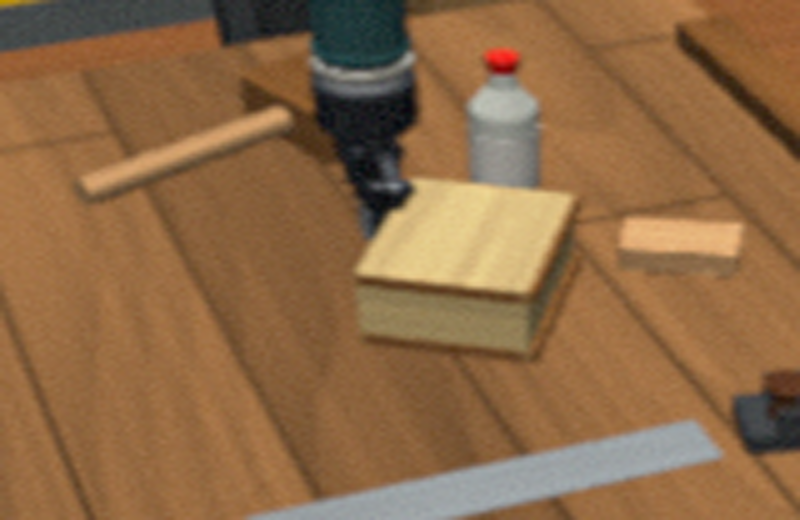

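Request:
{"op": "apply_moves", "data": {
  "commands": [
    [[0.01, 0, 0, 0, 0, 0, -1], [0.02, 0, 0, 0, 0, 0, -1], [0.03, 0, 0, 0, 0, 0, -1], [0.03, 0, 0, 0, 0, 0, -1]]
  ]
}}

```text
time_s: 10.8
ee_pos: [0.5497, 0.3552, 0.0622]
orientation: [-1.57, -0.016, 0.011]
wrist_force: [0.7, 0.2, 0.7]
grip_width: 0.0
```

```bash
python3 - <<'E'
from h import *
p,d=vision.read_camera("side"); print(telemetry.get_state()["ee_pos"])
c=p[100:230,190:350]; cv2.imwrite("pics/s8.png",cv2.resize(c,None,fx=5,fy=4,interpolation=2))
p,d=vision.read_camera("top"); cv2.imwrite("pics/t8.png",cv2.resize(p[140:260,160:320],None,fx=5,fy=5)); fitbox(d,(.53,.286),.15)
E
```

```text
[0.54874616 0.35501572 0.06211472]
1701 z 0.0798 rect [0.5878 0.2674] [0.1551 0.1282] 44.1
```

View pics/s8.png

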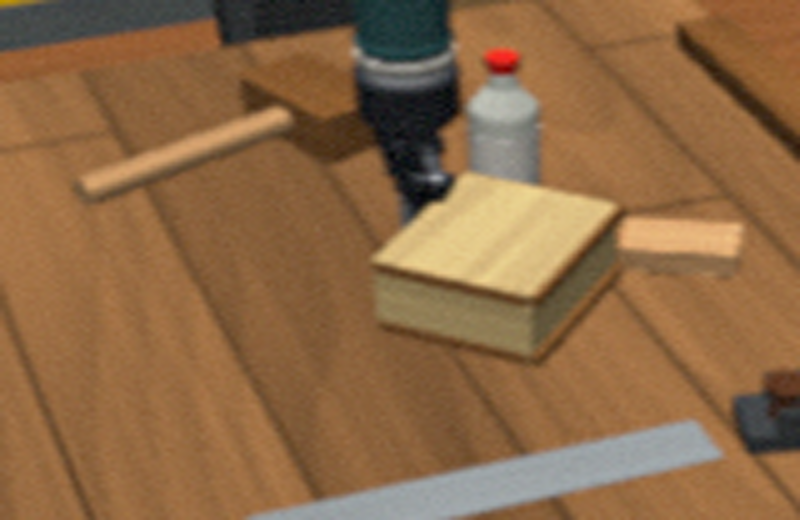

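View pics/t8.png

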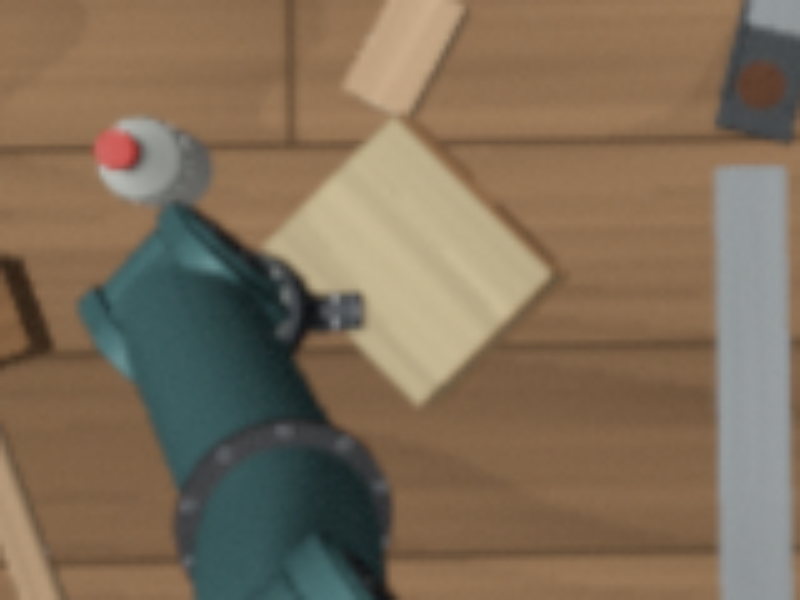

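```bash
python3 - <<'E'
from h import *
p,d=vision.read_camera("side"); 
n=np.array([np.cos(np.radians(-46)),np.sin(np.radians(-46)),0]); t=np.array([-n[1],n[0],0]); c=np.array([.588,.267,.04])+n*.059
a=np.linspace(0,2*np.pi,9); print(w2px("side",[c]+[c+.0235*(np.cos(x)*t+np.sin(x)*np.array([0,0,1])) for x in a]).round(1))
cv2.imwrite("pics/s9.png",cv2.resize(p[130:180,280:330],None,fx=12,fy=12,interpolation=2))
E
```

```text
[[305.4 170.6]
 [308.  167. ]
 [307.3 164.4]
 [305.4 165.4]
 [303.5 169.5]
 [302.8 174.3]
 [303.5 176.8]
 [305.4 175.7]
 [307.2 171.6]
 [308.  167. ]]
```

View pics/s9.png

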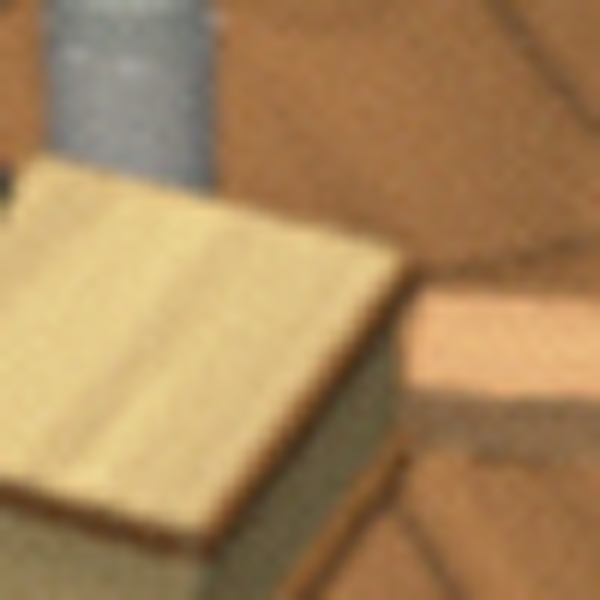

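```bash
python3 - <<'E'
from h import *
p=np.mean([vision.read_camera("side")[0].astype(float) for _ in range(12)],0)
c=p[150:185,285:325]; c=np.clip((c-20)*1.6,0,255).astype(np.uint8)
cv2.imwrite("pics/s10.png",cv2.resize(c,None,fx=16,fy=16,interpolation=cv2.INTER_CUBIC))
g=p.mean(2); print(np.round(g[162:180,298:313]).astype(int))
E
```

```text
[[181 180 179 178 181 179 161 128  88  58  60  73  80  81  83]
 [180 178 178 181 180 165 134  96  64  57  69  80  83  82  80]
 [178 177 178 182 174 145 108  73  57  66  79  83  82  81  82]
 [176 178 181 176 155 118  80  57  63  74  81  81  82  81  83]
 [177 179 177 162 127  86  58  59  71  81  84  81  81  83  87]
 [180 179 165 133  94  63  53  69  81  81  82  82  82  87  88]
 [182 173 145 105  72  56  64  76  81  82  82  82  85  91  81]
 [175 155 117  79  57  62  74  80  83  81  83  86  91  89  73]
 [159 126  87  58  57  72  80  82  81  82  83  90  93  78  65]
 [132  95  62  54  68  77  81  83  82  82  89  93  84  66  69]
 [106  71  54  60  76  82  82  82  82  85  91  83  69  72  84]
 [ 80  56  58  72  79  82  82  81  85  92  90  72  71  96 104]
 [ 56  58  70  80  81  82  81  83  90  92  80  68  87 108 113]
 [ 57  68  77  81  83  81  83  89  94  85  71  81 103 112 116]
 [ 64  74  80  82  81  82  87  94  91  76  74  99 114 114 114]
 [ 75  80  80  83  82  85  91  94  79  70  91 110 114 114 112]
 [ 79  80  82  81  82  89  92  83  69  84 107 116 116 116 113]
 [ 79  81  81  81  86  92  85  68  76 102 116 119 117 115 114]]
```

View pics/s10.png

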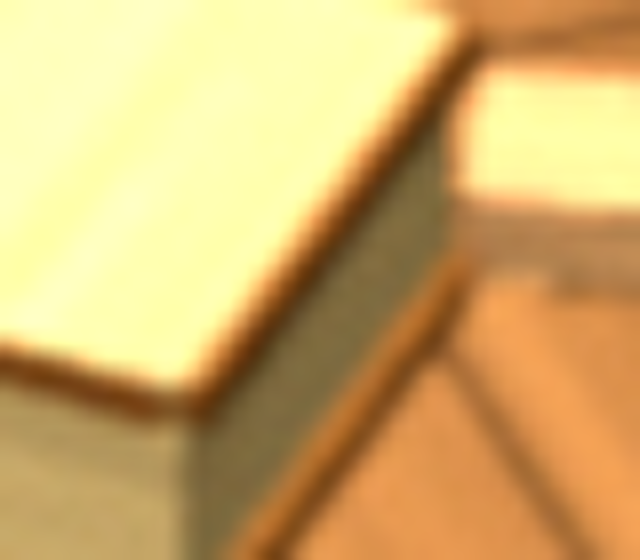

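Request:
{"op": "apply_moves", "data": {
  "commands": [
    [[-0.04, 0, 0.01, 0, 0, 0, -1], [-0.06, -0.05, 0.01, 0, 0, 0, -1], [-0.06, -0.1, 0.01, 0, 0, 0, -1], [-0.06, -0.15, 0.01, 0, 0, 0, -1], [-0.06, -0.19, 0.01, 0, 0, 0, -1], [-0.06, -0.19, 0.01, 0, 0, 0, -1]]
  ]
}}

```text
time_s: 12.15
ee_pos: [0.4896, 0.3673, 0.2592]
orientation: [-1.562, -0.023, 0.006]
wrist_force: [0.9, 0.6, -0.2]
grip_width: 0.0002
```

```bash
python3 - <<'E'
from h import *
st=telemetry.get_state(); print(st["joints"].round(2),st["ee_pos"]); relrot(np.pi/2); print(rel([0.5,-0.385,0.25]))
p,d=vision.read_camera("top"); fitbox(d,(.49,-.26),.13); fitbox(d,(.588,.267),.13); cv2.imwrite("pics/t11.png",p)
E
```

```text
[-0.58  0.45 -0.19  1.87  0.11  0.82  0.76] [0.48962514 0.36727912 0.25917789]
opt 1 [  0.1 -88.9   0.9] 88.9
opt -1 [-0.9 91.1  0.1] 91.1
[-0.004  0.003 -0.752]
1786 z 0.0801 rect [ 0.4907 -0.2638] [0.1298 0.1552] 1.2
1772 z 0.0798 rect [0.5875 0.2673] [0.1544 0.1287] 44.2
```

View pics/t11.png

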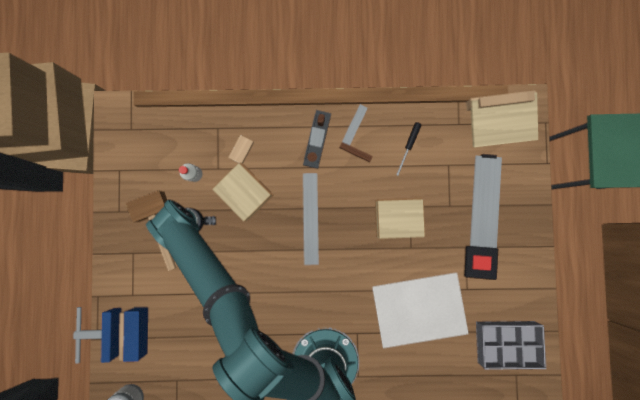

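Request:
{"op": "apply_moves", "data": {
  "commands": [
    [[-0.004, 0, -0.05, 0, 8, 0, 1], [-0.004, 0, -0.1, 0, 16, 0, 1], [-0.004, 0, -0.15, 0, 24, 0, 1], [-0.004, 0, -0.2, 0, 32, 0, 1], [-0.004, 0, -0.25, 0, 40, 0, 1], [-0.004, 0, -0.3, 0, 48, 0, 1], [-0.004, 0, -0.35, 0, 56, 0, 1], [-0.004, 0, -0.4, 0, 64, 0, 1], [-0.004, 0, -0.45, 0, 72, 0, 1], [-0.004, 0, -0.5, 0, 80, 0, 1], [-0.004, 0, -0.55, 0, 88, 0, 1], [-0.004, 0, -0.6, 0, 91, 0, 1]]
  ]
}}

```text
time_s: 13.4
ee_pos: [0.4926, -0.237, 0.2505]
orientation: [-1.21, 1.213, -1.209]
wrist_force: [1.6, 1.4, -0.6]
grip_width: 0.0854
```

```bash
python3 - <<'E'
from h import *
st=telemetry.get_state(); print(st["joints"].round(2),st["ee_pos"]); relrot(np.pi/2+np.radians(1)); print(rel([0.5,-0.385,0.25]))
E
```

```text
[ 0.13  0.39  0.31  2.03 -0.17  0.75  0.54] [ 0.4926061  -0.2370273   0.25051469]
opt 1 [1.000e-01 1.789e+02 3.000e-01] 178.9
opt -1 [ 0.2 -1.1 -0. ] 1.1
[0.148 0.    0.008]
```

Request:
{"op": "apply_moves", "data": {
  "commands": [
    [[0.05, 0, 0.008, 0, -1, 0, 1], [0.1, 0, 0.008, 0, -1, 0, 1], [0.15, 0, 0.008, 0, -1, 0, 1], [0.152, 0, 0.008, 0, -1, 0, 1], [0.152, 0.05, 0.008, 0, -1, 0, 1], [0.152, 0.1, 0.008, 0, -1, 0, 1], [0.152, 0.15, 0.008, 0, -1, 0, 1], [0.152, 0.198, 0.008, 0, -1, 0, 1], [0.152, 0.198, 0.008, 0, -1, 0, 1], [0.152, 0.198, 0.008, 0, -1, 0, 1]]
  ]
}}

```text
time_s: 14.4
ee_pos: [0.5011, -0.3866, 0.0529]
orientation: [-1.219, 1.198, -1.192]
wrist_force: [0.4, -0.5, 1.1]
grip_width: 0.085
```

```bash
python3 - <<'E'
from h import *
st=telemetry.get_state(); print(st["joints"].round(2),st["ee_pos"],st["wrist_force"])
p,d=vision.read_camera("side"); cv2.imwrite("pics/s12.png",cv2.resize(p[180:380,240:440],None,fx=3,fy=3,interpolation=2))
E
```

```text
[ 0.45  0.76  0.2   1.94 -0.3   0.48  0.88] [ 0.501079   -0.38664812  0.05290589] [ 0.43920452 -0.49080482  1.05397092]
```

View pics/s12.png

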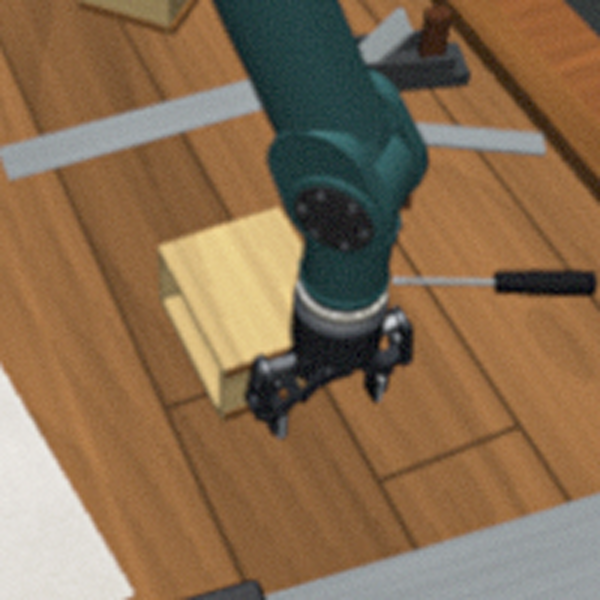

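Request:
{"op": "apply_moves", "data": {
  "commands": [
    [[-0.02, 0, 0, 0, 0, 0, 1], [-0.035, 0, 0, 0, 0, 0, 1], [-0.05, 0, 0, 0, 0, 0, 1], [-0.07, 0, 0, 0, 0, 0, 1], [-0.09, 0, 0, 0, 0, 0, 1], [-0.11, 0, 0, 0, 0, 0, 1], [-0.13, 0, 0, 0, 0, 0, 1], [-0.15, 0, 0, 0, 0, 0, 1], [-0.17, 0, 0, 0, 0, 0, 1], [-0.185, 0, 0, 0, 0, 0, 1], [-0.195, 0, 0, 0, 0, 0, 1], [-0.2, 0, 0, 0, 0, 0, 1]]
  ]
}}

```text
time_s: 15.65
ee_pos: [0.4984, -0.1864, 0.0542]
orientation: [-1.219, 1.194, -1.194]
wrist_force: [-0.1, -3.6, 2.4]
grip_width: 0.085
```

```bash
python3 - <<'E'
from h import *
st=telemetry.get_state(); print(st["ee_pos"],st["wrist_force"])
p,d=vision.read_camera("side"); cv2.imwrite("pics/s13.png",cv2.resize(p[150:350,220:420],None,fx=3,fy=3,interpolation=2))
p,d=vision.read_camera("top");cv2.imwrite("pics/t13.png",p); fitbox(d,(.49,-.1),.13)
E
```

```text
[ 0.49836938 -0.18637112  0.0542065 ] [-0.14872357 -3.58476815  2.38993963]
1532 z 0.08 rect [ 0.4857 -0.1006] [0.1482 0.1306] 89.3
```

View pics/s13.png

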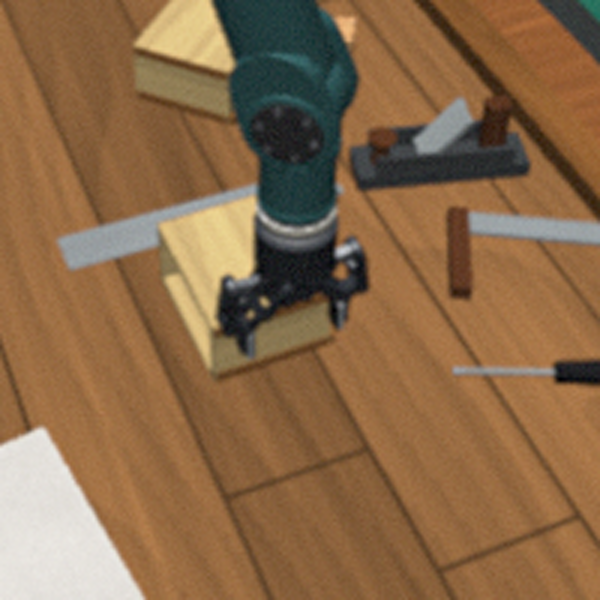

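View pics/t13.png

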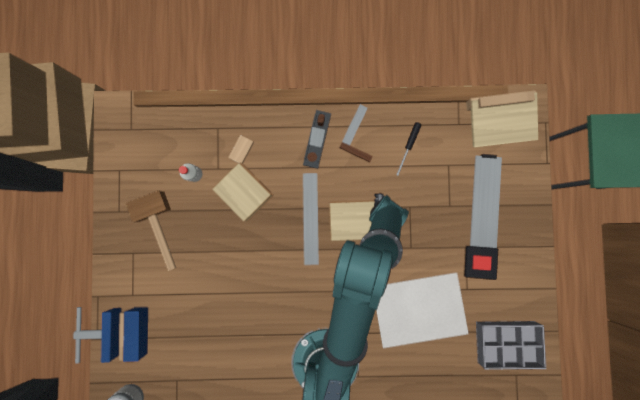

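Request:
{"op": "apply_moves", "data": {
  "commands": [
    [[-0.015, 0, 0, 0, 0, 0, 1], [-0.03, 0, 0, 0, 0, 0, 1], [-0.05, 0, 0, 0, 0, 0, 1], [-0.07, 0, 0, 0, 0, 0, 1], [-0.09, 0, 0, 0, 0, 0, 1], [-0.107, 0, 0, 0, 0, 0, 1], [-0.12, 0, 0, 0, 0, 0, 1], [-0.13, 0, 0, 0, 0, 0, 1], [-0.136, 0, 0, 0, 0, 0, 1], [-0.138, 0, 0, 0, 0, 0, 1], [-0.138, 0, 0, 0, 0, 0, 1]]
  ]
}}

```text
time_s: 16.85
ee_pos: [0.4954, -0.049, 0.0538]
orientation: [-1.218, 1.196, -1.194]
wrist_force: [0.0, -0.4, 0.1]
grip_width: 0.0853
```

Request:
{"op": "apply_moves", "data": {
  "commands": [
    [[0.03, 0, 0, 0, 0, 0, 1], [0.06, -0.02, 0, 0, 0, 0, 1], [0.09, -0.07, 0, 0, 0, 0, 1], [0.14, -0.12, 0, 0, 0, 0, 1], [0.19, -0.17, 0, 0, 0, 0, 1], [0.24, -0.17, 0, 0, 0, 0, 1], [0.28, -0.17, 0, 0, 0, 0, 1], [0.28, -0.17, 0, 0, 0, 0, 1], [0.28, -0.17, 0, 0, 0, 0, 1]]
  ]
}}

```text
time_s: 17.75
ee_pos: [0.5, -0.3363, 0.2257]
orientation: [-1.216, 1.197, -1.207]
wrist_force: [-1.1, 0.0, 0.1]
grip_width: 0.0855
```

```bash
python3 - <<'E'
from h import *
st=telemetry.get_state(); print(st["ee_pos"],st["wrist_force"],st["time_s"])
p,d=vision.read_camera("side"); cv2.imwrite("pics/s14.png",p)
p,d=vision.read_camera("top");cv2.imwrite("pics/t14.png",cv2.resize(p[80:300,100:440],None,fx=2.3,fy=2.3)); fitbox(d,(.49,.03),.12); fitbox(d,(.5875,.2673),.13)
hsv=p[:,300:322]; 
E
```

```text
[ 0.50004544 -0.3362961   0.22573388] [-1.14543995  0.02644695  0.09851087] 17.75
1772 z 0.0801 rect [0.4836 0.0341] [0.1299 0.1536] 1.2
1766 z 0.0798 rect [0.588  0.2675] [0.1545 0.1286] 44.0
```

View pics/s14.png

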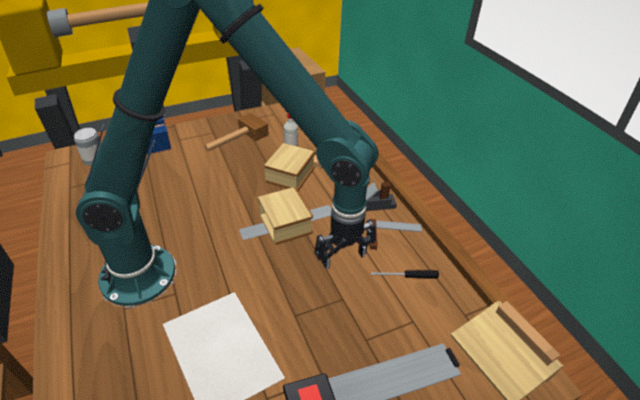

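View pics/t14.png

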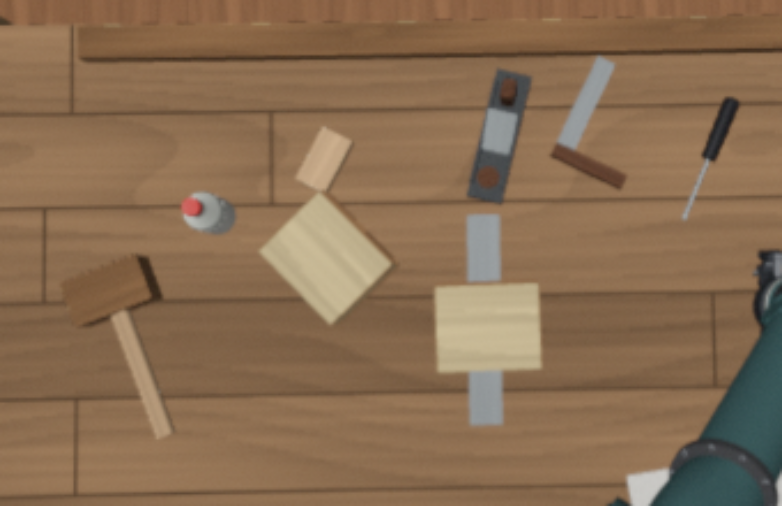

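```bash
python3 - <<'E'
from h import *
p,d=vision.read_camera("top"); d0=np.load("top0.npy")
def fit(d,ur,vr,z0,z1):
    u,v,P=cloud("top",d); m=(u>ur[0])&(u<ur[1])&(v>vr[0])&(v<vr[1])&(P[:,2]>z0)&(P[:,2]<z1); return np.median(P[m][:,:2],0).round(4)
for n,a in dict(offcut=((220,260),(130,163),.018,.035),glue=((170,205),(155,190),.05,.2),plane=((300,333),(105,172),.015,.12),sq=((335,375),(100,165),.012,.04),sd=((405,425),(115,150),.012,.04),mallet=((120,180),(185,275),.03,.1)).items(): print(n,fit(d0,*a),fit(d,*a))
fitbox(d,(.49,.03),.12); fitbox(d,(.5875,.2673),.13)
env.close_job()
E
```

```text
offcut [0.7371 0.278 ] [0.7364 0.2784]
glue [0.6514 0.4355] [0.6518 0.4362]
plane [0.7658 0.0139] [0.7654 0.0139]
sq [ 0.746  -0.1164] [ 0.7469 -0.115 ]
sd [ 0.7766 -0.3228] [ 0.7759 -0.3223]
mallet [0.5232 0.5692] [0.5235 0.5693]
1772 z 0.0799 rect [0.4835 0.034 ] [0.1301 0.1536] 1.2
1768 z 0.0799 rect [0.5877 0.2675] [0.1542 0.1287] 44.3
the job is handed in; nothing more can be done
```

I tipped both crates onto their near sides, pushed the right-hand crate onto the dispatch strip and handed the job in. I never saw the mark itself. I chose the right crate because the left crate's underside proved bare.

- **Finding the marked crate:** neither camera could see an underside that faces the far side. With both crates lying still, I turned the left one about 46° where it lay. A 12-frame average from the side camera showed plain, even wood where the mark would be.
- **Marked crate:** at the last check it lay flat with its top at 80 mm. Its middle was about 5 mm from the strip's centre line and well within its length.
- **Other crate:** it lies flat, its middle about 228 mm from the centre line. I left it turned about 46°, so its underside no longer faces straight to the far side.
- **Tools and gripper:** six of the seven tools showed under 2 mm of change, which is within measuring noise. I did not re-measure the handsaw, but it looked undisturbed in the pictures and nothing went near it. The gripper was clear of everything. The last time reading was 17.75 s.

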